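# Set up the drilling jig for a batch of drawer pulls

## Robot

A 6-joint arm with a two-finger parallel gripper is mounted at the origin on the work surface. World frame = base frame: x ahead of the robot, y to its left, z up, the work surface at z = 0. Lengths are in m, angles in degrees, forces in N, time in s.
With the tool pointing down it reaches from about 0.275 to 0.775 m from the base axis. Payload 14.6 kg.
Tool frame: the origin (TCP) lies midway between the tips of the shut fingers; the grasp point (between the pads) lies 19 mm behind it; x points along the fingers, z is the direction in which the jaws open and shut, and the axes are right-handed (so a half turn about x gives the same grasp; the last joint's range is limited). The gripper opens to 85 mm and grips with 20 to 120 N. Pads are 22 mm wide; open, the fingers measure 114 mm over their backs; the gripper's body (76 mm by 85 mm) begins 54 mm behind the grasp point. The pads swing forward as they close: fully open they stand 13 mm farther back than shut.
Start: joints at [-79.2, 15.075, -2.767, 72.158, 0, 81.102], TCP at [0.177, -0.494, 0.231] pointing down, gripper open.
Joint ranges: [-151.79, 151.79], [-50.71, 97.33], [-67.44, 78.34], [-121.81, 120.89], [-77.56, 73.72], [-180, 180]. Speed limits (degrees/s): [108.29, 108.29, 147.25, 159.86, 180, 180].

## Interface

Orientations are given as a 3x3 rotation matrix whose columns are the frame's x, y, z axes.
In Python, from rig import * gives the robot as it stands.
- The arm moves only by the tool carry_out, never from a script. Its argument "moves" is a list of rows, each an object with "jaw": the opening, from 0 (shut) to 1 (fully open); "linear": the shift along the world's x, y, z in m, a list of three; "yaw": the turn about the world's z in rad. A call has 1 to 20 rows; each row is the pose to reach, as a shift and turn from the pose commanded when the call began; what a row does not reach only later rows make up. A row lasts 1/8 s, in which the tool goes at most 62.5 mm and 10.7 degrees, less where a joint would pass 70% of its speed; a pose out of reach is approached as far as the arm can. A call with a gripper value outside its range is refused whole. The fingers move at their own pace and stop on an object; "newtons" is the grip in N (left out, the last holds). Time passes only in rows, so rows that repeat a pose let the fingers close. It gives the time, the measured TCP pose, the force and the opening at its end, in the units of the state.
- get_obs(): the state, without advancing time (a new reading comes with each control period).
- read_camera(name): name is "scene" or "top" or "wrist"; returns the picture (400x640x3 uint8, red, green, blue); there is no depth.
- camera_params(name): a dict with "mtx" (3x3 intrinsics, pixels), "world_from_camera" (4x4, takes a point from camera to world coordinates). Camera axes: x right, y down, z forward; pixel columns grow to the right and rows downward; lengths in m; the calibration is good to about 2 mm. The wrist camera is an equidistant fisheye: a pixel r from the principal point sees the ray r / f radians off the axis. A picture is of the moment at which its call begins: read the wrist's pose just before it. camera_params takes no time and is no camera call; for the wrist camera it gives the pose at the moment of the call.
- sign_off(): hands the job in, once; it reports no verdict.
The state is a dict: "time": time; "joint_pos": joint angles; "joint_vel": joint speeds; "joint_torque": joint torques, N m; "tool_pos": TCP position; "tool_rot": TCP orientation; "force": force on the tool from outside, world axes, zero at the start; "torque": the same for the moment, N m; "finger_gap": finger opening in m.
Only numpy, scipy, OpenCV 4.12 (cv2) and the standard library are available. Lean on these libraries where they do the work, as an engineer would, in place of code of your own. Each camera call takes 0.05 s, during which the arm holds its last target. There are 200 camera calls.

## Task

Set up the drilling jig: nudge all the wooden drawer pulls that lie askew on its plate into one even row, each squarely on a white outline with its end up against the fence, filling the outlines in turn from the one nearest the pocket without skipping any. Also swing the locking lever aside, drop the aluminium guide block into the pocket so that it sits flat on the floor, and then swing the lever fully shut over it; leave the bowl, jar and ratchet where they are.

Things in the scene. Friction and masses are not known exactly. Their poses are not given: they have to be found in the camera images.
- jig: Fixed drilling jig: level brown MDF plate, 18 mm thick (top at z 18 mm), spanning x -165..135, y -265..225 mm of its axes; origin on the bench top, x away from the robot, y to its left, turned by some yaw. An aluminium fence 16 mm high runs along y, near face at x 115 mm; five white outlines 80 x 38 mm at 62 mm pitch touch it, at x 75, y 95, 33, -29, -91, -153 mm. Pocket and lever at the +y end.
- pocket (a point): Centre of the pocket's floor (the plate's top), at jig x -40, y 175 mm. The pocket is a rectangle of grey plastic walls 22 mm high and 12 mm thick, open on top; inside 66 mm along jig x by 46 mm along jig y. Axes as the jig's.
- pivot (a point): Foot of the lever's steel pivot post (28 mm diameter) on the plate's top, at jig x 30, y 175 mm; the lever turns about the vertical through it.
- lever_knob (a point): Mid-height of the lever's upright black handle: a round pin, 20 mm diameter, 42 mm tall, on the end of the steel lever arm 130 mm from the pivot. The point is 118 mm above the bench; the arm's top, where the pin begins, is 96 mm and its underside 84 mm above the bench. The arm is 22 mm wide.
- lever (a joint): Locking lever's angle (rad) about the vertical at pivot. 0 = shut, against a stop: along jig -x, across the pocket, 6 mm above a seated block. Grows to 1.7 as the handle swings to jig +y: handle = pivot + 130 mm x (-cos a, sin a) in jig x, y. Above 1.2 the pocket is clear. Turns with light friction (1 N at the handle), stays where left. Starts at 0 to 0.5, in the way.
- guide_block: Aluminium drill guide block, 60 mm (x) x 40 mm (y) x 60 mm high, two dark bushings on top, about 0.36 kg. Origin: centre of its underside; z up. Stands on the bench left or right of the jig, at any angle. In the pocket its 60 mm side lies along jig x, either way round.
- mark1 (a point): Centre of painted outline 1 on the plate's top (nearest the pocket); axes as the jig's. A pull that fills it has its origin here and its long side along jig x.
- mark2 (a point): Centre of painted outline 2 on the plate's top (the next one along, towards jig -y); axes as the jig's. A pull that fills it has its origin here and its long side along jig x.
- mark3 (a point): Centre of painted outline 3 on the plate's top (the next one along, towards jig -y); axes as the jig's. A pull that fills it has its origin here and its long side along jig x.
- mark4 (a point): Centre of painted outline 4 on the plate's top (the next one along, towards jig -y); axes as the jig's. A pull that fills it has its origin here and its long side along jig x.
- mark5 (a point): Centre of painted outline 5 on the plate's top (farthest from the pocket); axes as the jig's. A pull that fills it has its origin here and its long side along jig x.
- pull1: Hardwood drawer pull, T-shaped: base 80 mm (x) x 38 mm (y) x 16 mm high, with an upright rib 60 mm (x) x 14 mm (y) along its middle, top 41 mm above the underside; about 70 g. Origin: centre of the underside, z up. Starts askew on the plate's front half. All alike, either end may face the fence; 3 to 5 are there, the rest absent (None).
- pull2: Hardwood drawer pull, T-shaped: base 80 mm (x) x 38 mm (y) x 16 mm high, with an upright rib 60 mm (x) x 14 mm (y) along its middle, top 41 mm above the underside; about 70 g. Origin: centre of the underside, z up. Starts askew on the plate's front half. All alike, either end may face the fence; 3 to 5 are there, the rest absent (None).
- pull3: Hardwood drawer pull, T-shaped: base 80 mm (x) x 38 mm (y) x 16 mm high, with an upright rib 60 mm (x) x 14 mm (y) along its middle, top 41 mm above the underside; about 70 g. Origin: centre of the underside, z up. Starts askew on the plate's front half. All alike, either end may face the fence; 3 to 5 are there, the rest absent (None).
- pull4: Hardwood drawer pull, T-shaped: base 80 mm (x) x 38 mm (y) x 16 mm high, with an upright rib 60 mm (x) x 14 mm (y) along its middle, top 41 mm above the underside; about 70 g. Origin: centre of the underside, z up. Starts askew on the plate's front half. All alike, either end may face the fence; 3 to 5 are there, the rest absent (None).
- pull5: Hardwood drawer pull, T-shaped: base 80 mm (x) x 38 mm (y) x 16 mm high, with an upright rib 60 mm (x) x 14 mm (y) along its middle, top 41 mm above the underside; about 70 g. Origin: centre of the underside, z up. Starts askew on the plate's front half. All alike, either end may face the fence; 3 to 5 are there, the rest absent (None).
- bowl: Bystander: white ceramic bowl, 110 mm across, 45 mm high; left or right of the jig. Origin at its middle, on the bench.
- screw_jar: Bystander: green plastic screw jar with lid, 70 mm diameter, 85 mm high; right. Origin at its middle, on the bench.
- ratchet: Bystander: chrome ratchet lying beyond the jig, 200 mm long, 36 mm high. Origin at its middle, on the bench.
Things that resemble listed ones, but are neither listed nor needed, are in the scene too. What is shaped like the pull5 but blue, pink or purple is not meant.

How it is judged:
By the outcome, as a careful person would: the job done as asked, in the order asked, and still so for the second after the job is handed in, with the robot touching nothing.
Of pull1, pull2, pull3, pull4, pull5 only 3 to 5 are there at a start; the rules pass over those that are not, and their reading is None.
At some moment in a run one of pull1, pull2, pull3, pull4, pull5 may be knocked a few centimetres aside while the robot is not near it.
It also fails if it takes over 210 s, if anything falls off the work surface, if the arm or the gripper's body presses on something with over 40 N, if the wrist force passes 120 N, or if a joint passes its speed limit or range.

## Working session

There is one attempt and no reset: what is moved stays moved. The work goes in short steps, Python scripts to look and compute and a tool call to move; the robot and the scene stay as the last step left them, time stands still between calls to the robot, and variables do not carry over. Pictures are saved under pics/ and viewed, about 12 in all and at most 16, crops included, and the job is handed in when it is done.

Besides the shell and the picture viewer there is one more tool, called after "Call:" as name([rows], argument=value, ...), one row to a line, values as JSON. carry_out: Moves the arm, as the interface text tells. Its arguments: {"type":"object","properties":{"moves":{"type":"array","items":{"type":"object","properties":{"jaw":{"type":"number"},"linear":{"type":"array","items":{"type":"number"}},"yaw":{"type":"number"}}}},"newtons":{"type":"number"}},"required":["moves"]}

```bash
mkdir -p pics; ls
cat > h.py <<'E'
from rig import *
import numpy as np, cv2
def P(name):
    c=camera_params(name); return np.array(c["mtx"]),np.array(c["world_from_camera"])
def pix2w(name,uv,z):
    K,T=P(name); uv=np.atleast_2d(uv).astype(float); out=[]
    zz=np.broadcast_to(z,(len(uv),))
    for (u,v),h in zip(uv,zz):
        d=T[:3,:3]@np.linalg.solve(K,[u,v,1]); out.append(T[:3,3]+d*(h-T[2,3])/d[2])
    return np.array(out)
def w2pix(name,X):
    K,T=P(name); X=np.atleast_2d(X); c=(X-T[:3,3])@T[:3,:3]; q=c@K.T; return q[:,:2]/q[:,2:]
def snap(name,fn,crop=None,s=1):
    im=read_camera(name); cv2.imwrite(f'pics/{fn}_full.png',im[:,:,::-1])
    if crop: u0,v0,u1,v1=crop; im=im[v0:v1,u0:u1]
    im=cv2.resize(im,None,fx=s,fy=s,interpolation=cv2.INTER_CUBIC)
    cv2.imwrite(f'pics/{fn}.png',im[:,:,::-1]); return im
E
python3 - <<'E'
from h import *
a=snap('top','t0',None,1.25);b=snap('scene','s0',None,1.25)
for n in('top','scene'): print(P(n))
o=get_obs();print(o['time'],o['tool_pos'],o['tool_rot'],o['finger_gap'])
E
```

```text
pics
(array([[429.11098855,   0.        , 315.7494298 ],
       [  0.        , 429.11098855, 195.18204032],
       [  0.        ,   0.        ,   1.        ]]), array([[-0.0123645 , -0.99792928,  0.06312102,  0.47915878],
       [-0.99971417,  0.01104547, -0.0212031 , -0.02105033],
       [ 0.020462  , -0.06336514, -0.99778062,  1.29318597],
       [ 0.        ,  0.        ,  0.        ,  1.        ]]))
(array([[452.76081521,   0.        , 318.98751616],
       [  0.        , 452.76081521, 199.9017927 ],
       [  0.        ,   0.        ,   1.        ]]), array([[-0.68769652,  0.49164934, -0.53418576,  1.22675936],
       [ 0.7259923 ,  0.46869124, -0.50325312,  0.62550679],
       [ 0.00294412, -0.73390017, -0.67925097,  0.97658625],
       [ 0.        ,  0.        ,  0.        ,  1.        ]]))
0.1 [ 0.1769234  -0.49404497  0.23089076] [[-1.41788907e-04  9.41470784e-01  3.37094561e-01]
 [ 8.77173718e-04  3.37094552e-01 -9.41470389e-01]
 [-9.99999605e-01  1.62200432e-04 -8.73629696e-04]] 0.08570089171171646
```

View pics/t0.png

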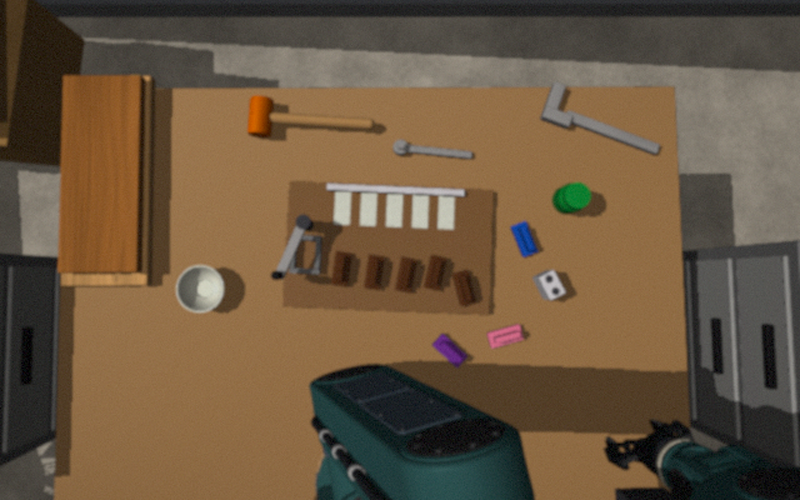

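View pics/s0.png

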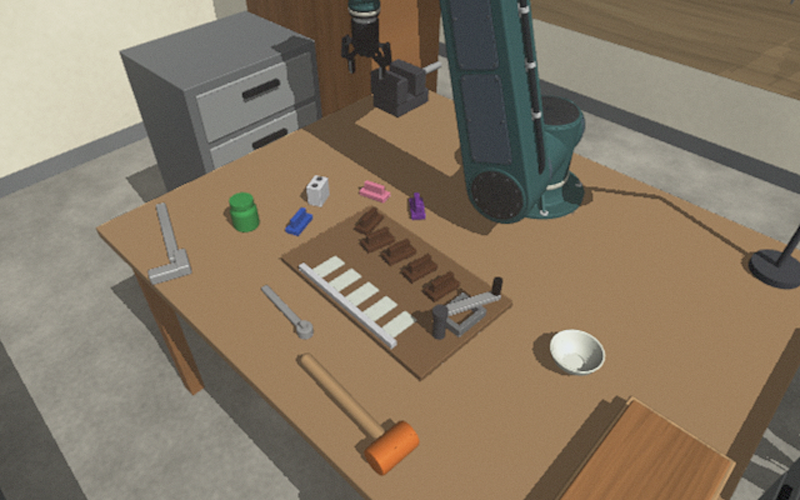

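Top view, display pixels (1.25x):
- Five brown pulls at (342,268), (374,271), (406,274), (436,272) and (464,288). The look-alikes to leave are blue (524,239), pink (506,336) and purple (450,350).
- Guide block with two bushings at (549,285).
- Lever pivot at (304,222), knob at (278,274).

Next I'll enlarge this area.

Run:
```python
import cv2
im=cv2.imread('pics/t0_full.png')[135:260,210:460]
cv2.imwrite('pics/t0c.png',cv2.resize(im,None,fx=3.2,fy=3.2,interpolation=cv2.INTER_CUBIC))
```

```text
(no output)
```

View pics/t0c.png

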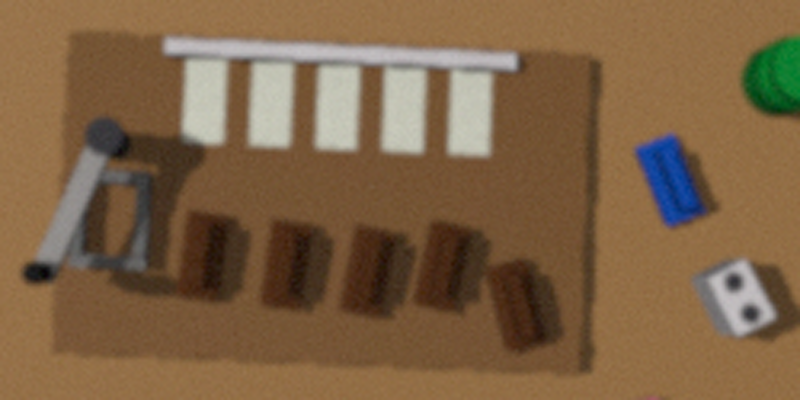

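```bash
cat >> h.py <<'E'
MARKS=np.array([[75,y] for y in (95,33,-29,-91,-153)])/1000.
def fitjig(w):  # w: world xy of marks -> R2,t
    a=MARKS-MARKS.mean(0); b=w-w.mean(0)
    th=np.arctan2((a[:,0]*b[:,1]-a[:,1]*b[:,0]).sum(),(a*b).sum())
    R=np.array([[np.cos(th),-np.sin(th)],[np.sin(th),np.cos(th)]]); t=w.mean(0)-R@MARKS.mean(0)
    return th,R,t,w-(MARKS@R.T+t)
def white(im,box):
    u0,v0,u1,v1=box; s=im[v0:v1,u0:u1].astype(int)
    m=((s.min(2)>150)&(s[:,:,0]-s[:,:,2]>4)).astype(np.uint8)
    n,l,st,c=cv2.connectedComponentsWithStats(m); return [(st[i,4],*(c[i]+[u0,v0])) for i in range(1,n) if st[i,4]>60]
E
python3 - <<'E'
from h import *
im=cv2.imread('pics/t0_full.png')[:,:,::-1]
K,T=P('top')
print(im[160,275],im[150,300])
c=white(im,(255,153,375,190)); print(c)
c=sorted(c,key=lambda r:r[1])
w=pix2w('top',[r[1:] for r in c],0.018)[:,:2]
if len(w)==5:
    th,R,t,res=fitjig(w); print(np.degrees(th),t,(res*1000).round(1))
    for n,p in dict(pocket=(-.04,.175),pivot=(.03,.175),shut=(-.1,.175),open14=(.03-.13*np.cos(1.4),.175+.13*np.sin(1.4))).items(): print(n,R@p+t)
cr=lambda u,v:(210+u/3.2,135+v/3.2)
k=pix2w('top',[cr(38,271),cr(106,136)],[.139,.1]);print('knob,post',k)
if len(w)==5: print('jig frame',(k[:,:2]-t)@R)
b=pix2w('top',[cr(735,282),cr(750,314)],.06);print(b,b.mean(0))
p=pix2w('top',[cr(*q) for q in((208,256),(288,264),(370,270),(444,264),(518,305))],.05);print(p[:,:2])
E
```

```text
[196 197 184] [188 183 185]
[(np.int32(297), np.float64(273.5656565656566), np.float64(166.003367003367)), (np.int32(302), np.float64(294.2615894039735), np.float64(167.16887417218544)), (np.int32(301), np.float64(314.98006644518273), np.float64(168.03654485049833)), (np.int32(297), np.float64(335.6801346801347), np.float64(169.02356902356902)), (np.int32(300), np.float64(356.39666666666665), np.float64(169.84333333333333))]
-3.2111828955983475 [ 0.56798304 -0.0137942 ] [[ 0.3 -0.1]
 [-0.3  0.1]
 [-0.1  0.1]
 [-0.2  0.1]
 [ 0.2 -0.1]]
pocket [0.53784871 0.16317168]
pivot [0.6077388  0.15925054]
shut [0.47794292 0.16653267]
open14 [0.59285394 0.28839557]
knob,post [[0.48929837 0.20629283 0.139     ]
 [0.60620936 0.15523015 0.1       ]]
jig frame [[-0.09088959  0.21533383]
 [ 0.02869817  0.17090026]]
[[ 0.47243124 -0.40391675  0.06      ]
 [ 0.44351494 -0.41662164  0.06      ]] [ 0.45797309 -0.4102692   0.06      ]
[[ 0.5017337   0.07100273]
 [ 0.49364373 -0.00111703]
 [ 0.48732421 -0.07519032]
 [ 0.49193025 -0.14233516]
 [ 0.45406037 -0.20878679]]
```

Call:
carry_out([
  {"jaw": 0.5, "linear": [0.31, 0.701, 0], "yaw": 2.431},
  {"jaw": 0.5, "linear": [0.31, 0.701, 0], "yaw": 2.431},
  {"jaw": 0.5, "linear": [0.31, 0.701, 0], "yaw": 2.431},
  {"jaw": 0.5, "linear": [0.31, 0.701, 0], "yaw": 2.431},
  {"jaw": 0.5, "linear": [0.31, 0.701, 0], "yaw": 2.431},
  {"jaw": 0.5, "linear": [0.31, 0.701, 0], "yaw": 2.431},
  {"jaw": 0.5, "linear": [0.31, 0.701, 0], "yaw": 2.431},
  {"jaw": 0.5, "linear": [0.31, 0.701, 0], "yaw": 2.431},
  {"jaw": 0.5, "linear": [0.31, 0.701, 0], "yaw": 2.431},
  {"jaw": 0.5, "linear": [0.31, 0.701, 0], "yaw": 2.431},
  {"jaw": 0.5, "linear": [0.31, 0.701, 0], "yaw": 2.431},
  {"jaw": 0.5, "linear": [0.31, 0.701, 0], "yaw": 2.431},
  {"jaw": 0.5, "linear": [0.31, 0.701, 0], "yaw": 2.431},
  {"jaw": 0.5, "linear": [0.31, 0.701, 0], "yaw": 2.431},
  {"jaw": 0.5, "linear": [0.31, 0.701, 0], "yaw": 2.431},
  {"jaw": 0.5, "linear": [0.31, 0.701, 0], "yaw": 2.431},
  {"jaw": 0.5, "linear": [0.31, 0.701, 0], "yaw": 2.431},
  {"jaw": 0.5, "linear": [0.31, 0.701, 0], "yaw": 2.431},
])

```text
time: 2.35
tool_pos: [0.4869, 0.2063, 0.2314]
tool_rot: [[0.0, -0.933, 0.36], [0.0, 0.36, 0.933], [-1.0, -0.0, 0.0]]
force: [-0.2, 0.1, 1.0]
finger_gap: 0.0426
```

```bash
cat >> h.py <<'E'
def wpix2w(uv,z,cp):
    K,T=np.array(cp["mtx"]),np.array(cp["world_from_camera"]); out=[]
    uv=np.atleast_2d(uv).astype(float); zz=np.broadcast_to(z,(len(uv),))
    for (u,v),h in zip(uv,zz):
        x=np.array([(u-K[0,2])/K[0,0],(v-K[1,2])/K[1,1]]); r=np.hypot(*x)
        d=T[:3,:3]@np.array([*(x*np.sin(r)/max(r,1e-9)),np.cos(r)]); out.append(T[:3,3]+d*(h-T[2,3])/d[2])
    return np.array(out)
def w2wpix(X,cp):
    K,T=np.array(cp["mtx"]),np.array(cp["world_from_camera"]); c=(np.atleast_2d(X)-T[:3,3])@T[:3,:3]
    n=np.hypot(c[:,0],c[:,1]); r=np.arctan2(n,c[:,2]); s=r/np.maximum(n,1e-9)
    return np.c_[K[0,2]+K[0,0]*s*c[:,0],K[1,2]+K[1,1]*s*c[:,1]]
def wsnap(fn,s=1.25):
    import json
    cp=camera_params('wrist'); snap('wrist',fn,None,s); json.dump({k:np.array(v).tolist() for k,v in cp.items() if k in("mtx","world_from_camera")},open(f'pics/{fn}.json','w'))
    return cp
def ax(): 
    o=get_obs();R=np.array(o['tool_rot']); print('t',o['time'],'tcp',np.round(o['tool_pos'],4),'open axis deg',np.degrees(np.arctan2(R[1,2],R[0,2])).round(2),'gap',round(o['finger_gap'],4),'F',np.round(o['force'],1),'j',np.round(o['joint_pos'],0))
E
python3 - <<'E'
from h import *
ax(); cp=wsnap('w1')
print(np.array(cp['mtx']))
R,t=np.array([[np.cos(-.05604),np.sin(.05604)],[-np.sin(.05604),np.cos(.05604)]]),np.array([.56798,-.01379])
for p in((.03,.175,.018),(-.04,.175,.018)): print(w2wpix([*(R@p[:2]+t),p[2]],cp)*1.25)
E
```

```text
t 2.35 tcp [0.4869 0.2063 0.2314] open axis deg 68.92 gap 0.0426 F [-0.2  0.1  1. ] j [14. 15. -2. 72. -0. 35.]
[[309.70691629   0.         326.72432625]
 [  0.         309.70691629 200.16369526]
 [  0.           0.           1.        ]]
[[407.84825648 342.51832697]]
[[385.8658518 282.8005543]]
```

View pics/w1.png

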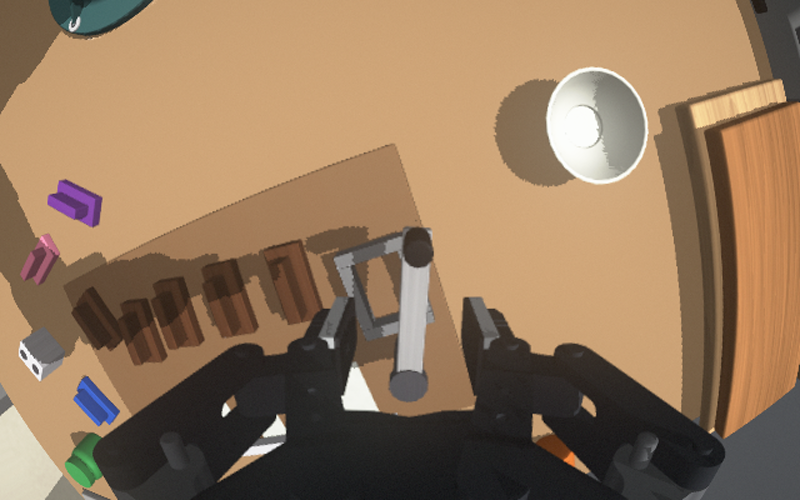

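Run:
```python
from h import *
import json
cp=json.load(open('pics/w1.json'))
print(np.array(cp['world_from_camera']).round(3))
print(w2wpix([[.487,.2069,.139],[.487,.2069,.096]],cp)*1.25)
print(wpix2w(np.array([[418,248],[417,238],[408,384]])/1.25,[.139,.139,.098],cp))
# pocket inside floor centre from inner corners
print(wpix2w(np.array([[385,283]])/1.25,.018,cp))
```

```text
[[ 0.36   0.899  0.248  0.423]
 [ 0.933 -0.347 -0.094  0.23 ]
 [ 0.002  0.265 -0.964  0.374]
 [ 0.     0.     0.     1.   ]]
[[409.3913549  255.12459025]
 [409.1517678  238.96595828]]
[[0.48460125 0.21361975 0.139     ]
 [0.47833153 0.21532545 0.139     ]
 [0.60483958 0.1604803  0.098     ]]
[[0.53773414 0.16230301 0.018     ]]
```

Call:
carry_out([
  {"jaw": 0.5, "linear": [-0.001, 0.004, -0.05], "yaw": 0},
  {"jaw": 0.5, "linear": [-0.001, 0.004, -0.1], "yaw": 0},
  {"jaw": 0.5, "linear": [-0.001, 0.004, -0.123], "yaw": 0},
  {"jaw": 0.33, "linear": [-0.001, 0.004, -0.123], "yaw": 0},
  {"jaw": 0.33, "linear": [-0.001, 0.004, -0.123], "yaw": 0},
  {"jaw": 0.33, "linear": [-0.001, 0.004, -0.123], "yaw": 0},
])

```text
time: 3.15
tool_pos: [0.4867, 0.2109, 0.1095]
tool_rot: [[0.002, -0.933, 0.359], [0.001, 0.359, 0.933], [-1.0, -0.002, 0.001]]
force: [-0.1, 0.5, -0.4]
finger_gap: 0.0282
```

Run:
```python
from h import *
ax(); p=np.array([.607,.1595]); o=np.array(get_obs()['tool_pos'])
a0=20
for a in range(30,91,6):
    w=np.radians(180-3.2-a); print(a,(p+.131*np.array([np.cos(w),np.sin(w)])-o[:2]).round(4),'yaw',round(-np.radians(a-a0),3))
```

```text
t 3.15 tcp [0.4867 0.2109 0.1095] open axis deg 68.98 gap 0.0282 F [-0.1  0.5 -0.4] j [ 15.  19. -16.  54.   0.  36.]
30 [0.0107 0.0203] yaw -0.175
36 [0.0188 0.0314] yaw -0.279
42 [0.028  0.0415] yaw -0.384
48 [0.0382 0.0507] yaw -0.489
54 [0.0494 0.0587] yaw -0.593
60 [0.0613 0.0655] yaw -0.698
66 [0.0738 0.0711] yaw -0.803
72 [0.0869 0.0752] yaw -0.908
78 [0.1003 0.0781] yaw -1.012
84 [0.1139 0.0794] yaw -1.117
90 [0.1276 0.0794] yaw -1.222
```

Call:
carry_out([
  {"jaw": 0.33, "linear": [0.005, 0.01, 0], "yaw": -0.087},
  {"jaw": 0.33, "linear": [0.0107, 0.0203, 0], "yaw": -0.175},
  {"jaw": 0.33, "linear": [0.0188, 0.0314, 0], "yaw": -0.279},
  {"jaw": 0.33, "linear": [0.028, 0.0415, 0], "yaw": -0.384},
  {"jaw": 0.33, "linear": [0.0382, 0.0507, 0], "yaw": -0.489},
  {"jaw": 0.33, "linear": [0.0494, 0.0587, 0], "yaw": -0.593},
  {"jaw": 0.33, "linear": [0.0613, 0.0655, 0], "yaw": -0.698},
  {"jaw": 0.33, "linear": [0.0738, 0.0711, 0], "yaw": -0.803},
  {"jaw": 0.33, "linear": [0.0869, 0.0752, 0], "yaw": -0.908},
  {"jaw": 0.33, "linear": [0.1003, 0.0781, 0], "yaw": -1.012},
  {"jaw": 0.33, "linear": [0.1139, 0.0794, 0], "yaw": -1.117},
  {"jaw": 0.33, "linear": [0.1276, 0.0794, 0], "yaw": -1.222},
  {"jaw": 0.33, "linear": [0.1276, 0.0794, 0], "yaw": -1.222},
  {"jaw": 0.33, "linear": [0.1276, 0.0794, 0], "yaw": -1.222},
])

```text
time: 4.9
tool_pos: [0.6133, 0.2901, 0.1087]
tool_rot: [[0.0, 0.016, 1.0], [0.0, 1.0, -0.016], [-1.0, 0.0, 0.0]]
force: [0.6, 0.7, -0.8]
finger_gap: 0.0282
```

Call:
carry_out([
  {"jaw": 0.45, "linear": [0, 0, 0], "yaw": 0},
  {"jaw": 0.45, "linear": [0, 0, 0.06], "yaw": 0},
  {"jaw": 0.45, "linear": [0, 0, 0.12], "yaw": 0},
  {"jaw": 0.45, "linear": [0, 0, 0.12], "yaw": 0},
])

```text
time: 5.4
tool_pos: [0.6148, 0.2907, 0.2334]
tool_rot: [[0.007, 0.017, 1.0], [0.002, 1.0, -0.017], [-1.0, 0.003, 0.007]]
force: [-0.1, -0.1, -0.5]
finger_gap: 0.0387
```

Run:
```python
from h import *
ax(); cp=wsnap('w2',1.25);
```

```text
t 5.4 tcp [0.6148 0.2907 0.2334] open axis deg -0.97 gap 0.0387 F [-0.1 -0.1 -0.5] j [ 18.  31.  23.  82.   0. 109.]
```

View pics/w2.png

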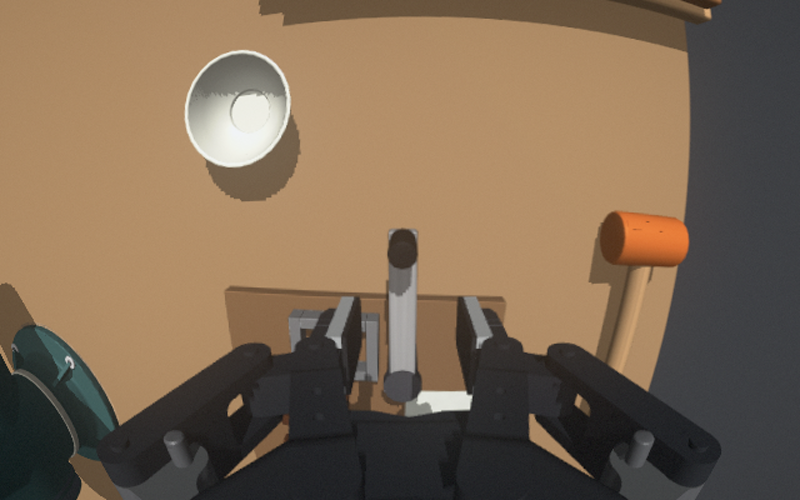

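Call:
carry_out([
  {"jaw": 1, "linear": [-0.157, -0.701, 0], "yaw": 2.0},
  {"jaw": 1, "linear": [-0.157, -0.701, 0], "yaw": 2.0},
  {"jaw": 1, "linear": [-0.157, -0.701, 0], "yaw": 2.0},
  {"jaw": 1, "linear": [-0.157, -0.701, 0], "yaw": 2.0},
  {"jaw": 1, "linear": [-0.157, -0.701, 0], "yaw": 2.0},
  {"jaw": 1, "linear": [-0.157, -0.701, 0], "yaw": 2.0},
  {"jaw": 1, "linear": [-0.157, -0.701, 0], "yaw": 2.0},
  {"jaw": 1, "linear": [-0.157, -0.701, 0], "yaw": 2.0},
  {"jaw": 1, "linear": [-0.157, -0.701, 0], "yaw": 2.0},
  {"jaw": 1, "linear": [-0.157, -0.701, 0], "yaw": 2.0},
  {"jaw": 1, "linear": [-0.157, -0.701, 0], "yaw": 2.0},
  {"jaw": 1, "linear": [-0.157, -0.701, 0], "yaw": 2.0},
  {"jaw": 1, "linear": [-0.157, -0.701, 0], "yaw": 2.0},
  {"jaw": 1, "linear": [-0.157, -0.701, 0], "yaw": 2.0},
  {"jaw": 1, "linear": [-0.157, -0.701, 0], "yaw": 2.0},
  {"jaw": 1, "linear": [-0.157, -0.701, 0], "yaw": 2.0},
  {"jaw": 1, "linear": [-0.157, -0.701, 0], "yaw": 2.0},
])

```text
time: 7.58
tool_pos: [0.4569, -0.4101, 0.2285]
tool_rot: [[0.0, -0.916, -0.401], [-0.0, -0.401, 0.916], [-1.0, -0.0, -0.0]]
force: [-0.2, 0.7, -0.3]
finger_gap: 0.0852
```

Run:
```python
from h import *
ax(); cp=wsnap('w3',1.25)
im=read_camera('top'); cv2.imwrite('pics/t1_full.png',im[:,:,::-1])
```

```text
t 7.575 tcp [ 0.4569 -0.4101  0.2285] open axis deg 113.62 gap 0.0852 F [-0.2  0.7 -0.3] j [-50.  24.  11.  76.   0. -73.]
```

View pics/w3.png

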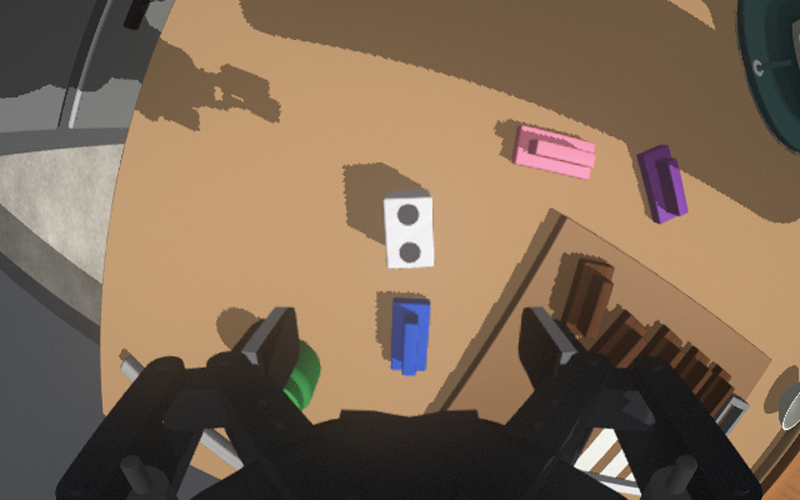

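Run:
```python
from h import *
import json
cp=json.load(open('pics/w3.json'))
q=wpix2w(np.array([[384,199],[432,195],[434,266],[388,269],[408,215],[409,252]])/1.25,.06,cp)[:,:2]
print(q.round(4)); print('ctr',q[:4].mean(0),q[4:].mean(0))
an=lambda v:np.degrees(np.arctan2(v[1],v[0]))%180
print(an(q[0]-q[3]),an(q[1]-q[2]),an(q[4]-q[5]),an(q[0]-q[1])-90,np.linalg.norm(q[0]-q[3]),np.linalg.norm(q[0]-q[1]))
```

```text
[[ 0.4416 -0.4378]
 [ 0.423  -0.4035]
 [ 0.4771 -0.3771]
 [ 0.4951 -0.4116]
 [ 0.4459 -0.4147]
 [ 0.4743 -0.4014]]
ctr [ 0.45917006 -0.40749603] [ 0.46007854 -0.408006  ]
26.006957166142683 26.036633874468976 25.11904271259627 28.422310195512395 0.059535605020015474 0.03895052578939033
```

Call:
carry_out([
  {"jaw": 1, "linear": [0.002, 0.0015, -0.05], "yaw": 0.042},
  {"jaw": 1, "linear": [0.002, 0.0015, -0.1], "yaw": 0.042},
  {"jaw": 1, "linear": [0.002, 0.0015, -0.15], "yaw": 0.042},
  {"jaw": 1, "linear": [0.002, 0.0015, -0.18], "yaw": 0.042},
  {"jaw": 1, "linear": [0.002, 0.0015, -0.197], "yaw": 0.042},
  {"jaw": 1, "linear": [0.002, 0.0015, -0.197], "yaw": 0.042},
  {"jaw": 0.35, "linear": [0.002, 0.0015, -0.197], "yaw": 0.042},
  {"jaw": 0.35, "linear": [0.002, 0.0015, -0.197], "yaw": 0.042},
  {"jaw": 0.35, "linear": [0.002, 0.0015, -0.197], "yaw": 0.042},
  {"jaw": 0.35, "linear": [0.002, 0.0015, -0.197], "yaw": 0.042},
  {"jaw": 0.35, "linear": [0.002, 0.0015, -0.197], "yaw": 0.042},
  {"jaw": 0.35, "linear": [0.002, 0.0015, -0.197], "yaw": 0.042},
], newtons=50)

```text
time: 9.18
tool_pos: [0.4588, -0.4096, 0.0322]
tool_rot: [[0.001, -0.899, -0.438], [-0.001, -0.438, 0.899], [-1.0, -0.0, -0.001]]
force: [-1.2, 1.1, 5.7]
finger_gap: 0.0392
```

Call:
carry_out([
  {"jaw": 0.35, "linear": [0, 0, 0.05], "yaw": 0},
  {"jaw": 0.35, "linear": [0, 0, 0.1], "yaw": 0},
  {"jaw": 0.35, "linear": [0, 0, 0.15], "yaw": 0},
  {"jaw": 0.35, "linear": [0, 0, 0.15], "yaw": 0},
])

```text
time: 9.68
tool_pos: [0.4596, -0.4106, 0.1851]
tool_rot: [[0.004, -0.899, -0.438], [-0.005, -0.438, 0.899], [-1.0, -0.002, -0.006]]
force: [0.2, -1.0, -3.5]
finger_gap: 0.0388
```

Run:
```python
from h import *
ax(); im=read_camera('top'); cv2.imwrite('pics/t2_full.png',im[:,:,::-1])
c=sorted(white(im,(255,153,375,190)),key=lambda r:r[1]); print(len(c))
w=pix2w('top',[r[1:] for r in c],.018)[:,:2]
if len(c)==5: th,R,t,res=fitjig(w);print(np.degrees(th),t)
a=im[165:245,210:310]; a=cv2.resize(a,(700,560),interpolation=cv2.INTER_CUBIC)
cv2.imwrite('pics/t2c.png',a[:,:,::-1])
im=read_camera('top')
```

```text
t 9.675 tcp [ 0.4596 -0.4106  0.1851] open axis deg 115.97 gap 0.0388 F [ 0.2 -1.  -3.5] j [-49.  25.   5.  70.   0. -75.]
5
-3.2104573563042464 [ 0.56810088 -0.01377694]
```

View pics/t2c.png

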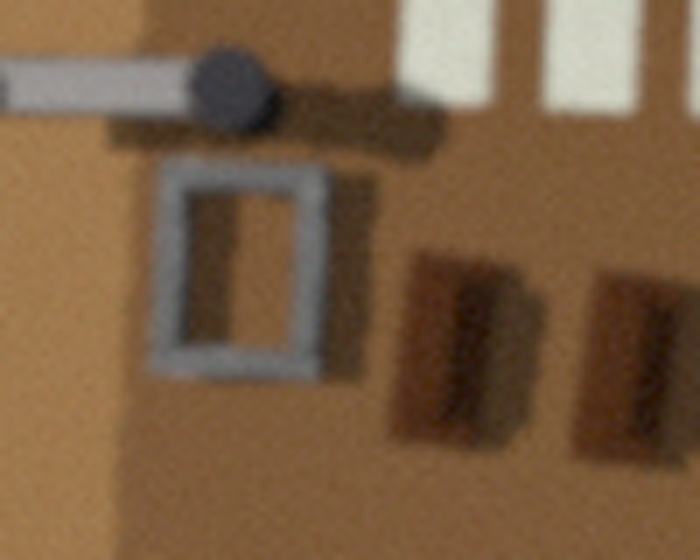

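Run:
```python
from h import *
q=np.array([[162,157],[328,162],[320,382],[150,375]])
f=(q+.5)/7-.5+[210,165]
w=pix2w('top',f,.04)[:,:2]; print(w.round(4),w.mean(0))
th=np.radians(-3.21);R=np.array([[np.cos(th),-np.sin(th)],[np.sin(th),np.cos(th)]]);t=np.array([.56804,-.01379])
print(R@[-.04,.175]+t, (w.mean(0)-t)@R)
# also from w1 wrist view, outer visible corners top of wall
```

```text
[[0.585  0.1944]
 [0.5822 0.1254]
 [0.4906 0.129 ]
 [0.4943 0.1994]] [0.53803956 0.16207082]
[0.53790202 0.16317526] [-0.03980083  0.173905  ]
```

Call:
carry_out([
  {"jaw": 0.35, "linear": [0.078, 0.573, 0], "yaw": -0.51},
  {"jaw": 0.35, "linear": [0.078, 0.573, 0], "yaw": -0.51},
  {"jaw": 0.35, "linear": [0.078, 0.573, 0], "yaw": -0.51},
  {"jaw": 0.35, "linear": [0.078, 0.573, 0], "yaw": -0.51},
  {"jaw": 0.35, "linear": [0.078, 0.573, 0], "yaw": -0.51},
  {"jaw": 0.35, "linear": [0.078, 0.573, 0], "yaw": -0.51},
  {"jaw": 0.35, "linear": [0.078, 0.573, 0], "yaw": -0.51},
  {"jaw": 0.35, "linear": [0.078, 0.573, 0], "yaw": -0.51},
  {"jaw": 0.35, "linear": [0.078, 0.573, 0], "yaw": -0.51},
  {"jaw": 0.35, "linear": [0.078, 0.573, 0], "yaw": -0.51},
  {"jaw": 0.35, "linear": [0.078, 0.573, 0], "yaw": -0.51},
  {"jaw": 0.35, "linear": [0.078, 0.573, 0], "yaw": -0.51},
  {"jaw": 0.35, "linear": [0.078, 0.573, 0], "yaw": -0.51},
  {"jaw": 0.35, "linear": [0.078, 0.573, 0], "yaw": -0.51},
  {"jaw": 0.35, "linear": [0.078, 0.573, 0], "yaw": -0.51},
  {"jaw": 0.35, "linear": [0.078, 0.573, 0], "yaw": -0.51},
])

```text
time: 11.78
tool_pos: [0.5366, 0.1635, 0.1813]
tool_rot: [[0.0, -0.998, 0.057], [-0.0, 0.057, 0.998], [-1.0, -0.0, -0.0]]
force: [1.1, 0.1, -3.4]
finger_gap: 0.0395
```

Run:
```python
from h import *
ax(); cp=wsnap('w4',1.25)
```

```text
t 11.775 tcp [0.5366 0.1635 0.1813] open axis deg 86.73 gap 0.0395 F [ 1.1  0.1 -3.4] j [ 9. 20. -4. 66. -0. 12.]
```

View pics/w4.png

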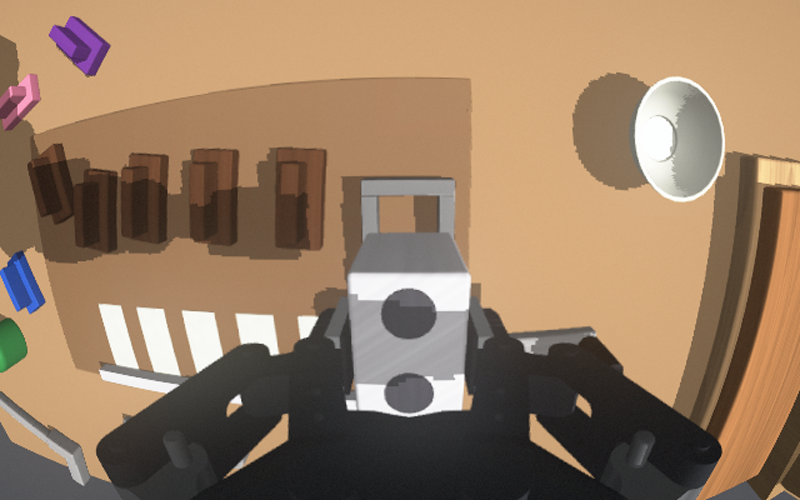

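Run:
```python
from h import *
import json
cp=json.load(open('pics/w4.json'))
q=wpix2w(np.array([[408,314],[409,393],[350,273],[468,273]])/1.25,.2091,cp)[:,:2]
print(q,q[:2].mean(0),np.linalg.norm(q[0]-q[1]))
q=wpix2w(np.array([[361,181],[456,181]])/1.25,.04,cp)[:,:2]; print(q,q.mean(0))
```

```text
[[0.52163799 0.16427791]
 [0.55346704 0.16280068]
 [0.506563   0.14684804]
 [0.50870548 0.183964  ]] [0.53755252 0.1635393 ] 0.03186331115509273
[[0.49199328 0.13136718]
 [0.49599502 0.20113038]] [0.49399415 0.16624878]
```

Call:
carry_out([
  {"jaw": 0.35, "linear": [0.0005, -0.0003, -0.05], "yaw": 0},
  {"jaw": 0.35, "linear": [0.0005, -0.0003, -0.09], "yaw": 0},
  {"jaw": 0.35, "linear": [0.0005, -0.0003, -0.105], "yaw": 0},
  {"jaw": 0.35, "linear": [0.0005, -0.0003, -0.11], "yaw": 0},
  {"jaw": 0.35, "linear": [0.0005, -0.0003, -0.115], "yaw": 0},
  {"jaw": 0.35, "linear": [0.0005, -0.0003, -0.115], "yaw": 0},
])

```text
time: 12.58
tool_pos: [0.5375, 0.1634, 0.0669]
tool_rot: [[0.001, -0.998, 0.057], [0.0, 0.057, 0.998], [-1.0, -0.001, 0.0]]
force: [0.6, 0.7, -2.3]
finger_gap: 0.0392
```

Call:
carry_out([
  {"jaw": 0.35, "linear": [0, 0, -0.006], "yaw": 0},
  {"jaw": 0.35, "linear": [0, 0, -0.012], "yaw": 0},
  {"jaw": 0.35, "linear": [0, 0, -0.0165], "yaw": 0},
  {"jaw": 0.35, "linear": [0, 0, -0.0165], "yaw": 0},
])

```text
time: 13.08
tool_pos: [0.537, 0.1634, 0.0501]
tool_rot: [[0.0, -0.998, 0.057], [0.0, 0.057, 0.998], [-1.0, -0.0, 0.0]]
force: [-2.9, -0.9, 5.7]
finger_gap: 0.0394
```

Call:
carry_out([
  {"jaw": 0.7, "linear": [0, 0, 0], "yaw": 0},
  {"jaw": 0.7, "linear": [0, 0, 0], "yaw": 0},
  {"jaw": 0.7, "linear": [0, 0, 0], "yaw": 0},
  {"jaw": 0.7, "linear": [0, 0, 0.05], "yaw": 0},
  {"jaw": 0.7, "linear": [0, 0, 0.1], "yaw": 0},
  {"jaw": 0.7, "linear": [0, 0, 0.16], "yaw": 0},
  {"jaw": 0.7, "linear": [0, 0, 0.18], "yaw": 0},
  {"jaw": 0.7, "linear": [0, 0, 0.18], "yaw": 0},
])

```text
time: 14.08
tool_pos: [0.5378, 0.1634, 0.2309]
tool_rot: [[0.003, -0.998, 0.057], [0.0, 0.057, 0.998], [-1.0, -0.003, 0.001]]
force: [0.0, 0.4, -0.8]
finger_gap: 0.0595
```

Run:
```python
from h import *
ax(); cp=wsnap('w5',1.25)
th=np.radians(-3.21);R=np.array([[np.cos(th),-np.sin(th)],[np.sin(th),np.cos(th)]]);t=np.array([.56804,-.01379])
c=R@[-.04,.175]+t
print('expected top corners', (np.array([w2wpix([*(R@[-.04+a,.175+b]+t),.078],cp)[0] for a in(-.03,.03) for b in(-.02,.02)])*1.25).round(0))
```

```text
t 14.075 tcp [0.5378 0.1634 0.2309] open axis deg 86.74 gap 0.0595 F [ 0.   0.4 -0.8] j [ 9. 19.  2. 74.  0. 12.]
expected top corners [[382. 196.]
 [434. 195.]
 [383. 270.]
 [433. 270.]]
```

View pics/w5.png

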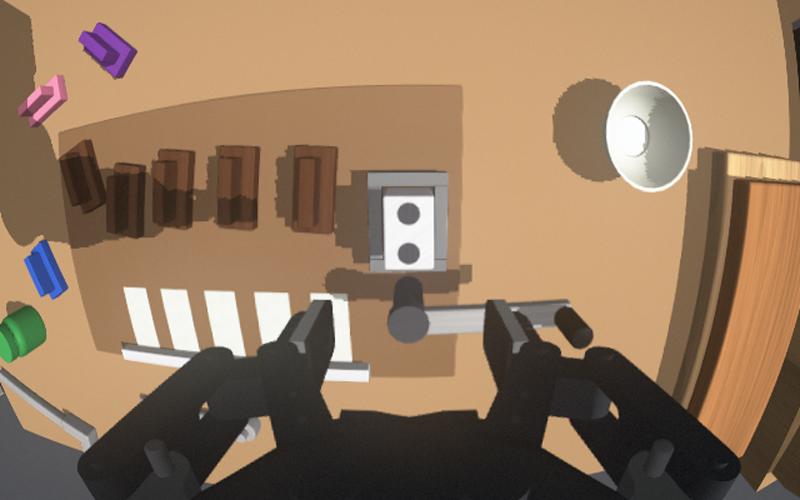

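Call:
carry_out([
  {"jaw": 0.5, "linear": [0.075, 0.127, 0], "yaw": -1.531},
  {"jaw": 0.5, "linear": [0.075, 0.127, 0], "yaw": -1.531},
  {"jaw": 0.5, "linear": [0.075, 0.127, 0], "yaw": -1.531},
  {"jaw": 0.5, "linear": [0.075, 0.127, 0], "yaw": -1.531},
  {"jaw": 0.5, "linear": [0.075, 0.127, 0], "yaw": -1.531},
  {"jaw": 0.5, "linear": [0.075, 0.127, 0], "yaw": -1.531},
  {"jaw": 0.5, "linear": [0.075, 0.127, 0], "yaw": -1.531},
  {"jaw": 0.5, "linear": [0.075, 0.127, 0], "yaw": -1.531},
  {"jaw": 0.5, "linear": [0.075, 0.127, 0], "yaw": -1.531},
  {"jaw": 0.5, "linear": [0.075, 0.127, 0], "yaw": -1.531},
  {"jaw": 0.5, "linear": [0.075, 0.127, 0], "yaw": -1.531},
  {"jaw": 0.5, "linear": [0.075, 0.127, -0.06], "yaw": -1.531},
  {"jaw": 0.5, "linear": [0.075, 0.127, -0.11], "yaw": -1.531},
  {"jaw": 0.5, "linear": [0.075, 0.127, -0.123], "yaw": -1.531},
  {"jaw": 0.33, "linear": [0.075, 0.127, -0.123], "yaw": -1.531},
  {"jaw": 0.33, "linear": [0.075, 0.127, -0.123], "yaw": -1.531},
  {"jaw": 0.33, "linear": [0.075, 0.127, -0.123], "yaw": -1.531},
])

```text
time: 16.25
tool_pos: [0.6129, 0.2906, 0.1084]
tool_rot: [[0.002, 0.017, 1.0], [0.001, 1.0, -0.017], [-1.0, 0.001, 0.002]]
force: [-0.5, -0.4, 0.2]
finger_gap: 0.0283
```

Run:
```python
from h import *
ax(); p=np.array([.607,.1595]); o=np.array(get_obs()['tool_pos'])
for a in list(range(84,-1,-7))+[-3,-5]:
    w=np.radians(180-3.2-a); print(a,(p+.131*np.array([np.cos(w),np.sin(w)])-o[:2]).round(3),'yaw',round(np.radians(88-a),3))
```

```text
t 16.25 tcp [0.6129 0.2906 0.1084] open axis deg -0.96 gap 0.0283 F [-0.5 -0.4  0.2] j [ 18.  33.   7.  64.  -0. 109.]
84 [-0.012 -0.   ] yaw 0.07
77 [-0.028 -0.002] yaw 0.192
70 [-0.044 -0.006] yaw 0.314
63 [-0.059 -0.011] yaw 0.436
56 [-0.073 -0.019] yaw 0.559
49 [-0.086 -0.028] yaw 0.681
42 [-0.098 -0.038] yaw 0.803
35 [-0.109 -0.05 ] yaw 0.925
28 [-0.118 -0.063] yaw 1.047
21 [-0.125 -0.077] yaw 1.169
14 [-0.131 -0.092] yaw 1.292
7 [-0.135 -0.108] yaw 1.414
0 [-0.137 -0.124] yaw 1.536
-3 [-0.137 -0.131] yaw 1.588
-5 [-0.137 -0.135] yaw 1.623
```

Call:
carry_out([
  {"jaw": 0.33, "linear": [-0.012, 0, 0], "yaw": 0.07},
  {"jaw": 0.33, "linear": [-0.028, -0.002, 0], "yaw": 0.192},
  {"jaw": 0.33, "linear": [-0.044, -0.006, 0], "yaw": 0.314},
  {"jaw": 0.33, "linear": [-0.059, -0.011, 0], "yaw": 0.436},
  {"jaw": 0.33, "linear": [-0.073, -0.019, 0], "yaw": 0.559},
  {"jaw": 0.33, "linear": [-0.086, -0.028, 0], "yaw": 0.681},
  {"jaw": 0.33, "linear": [-0.098, -0.038, 0], "yaw": 0.803},
  {"jaw": 0.33, "linear": [-0.109, -0.05, 0], "yaw": 0.925},
  {"jaw": 0.33, "linear": [-0.118, -0.063, 0], "yaw": 1.047},
  {"jaw": 0.33, "linear": [-0.125, -0.077, 0], "yaw": 1.169},
  {"jaw": 0.33, "linear": [-0.131, -0.092, 0], "yaw": 1.292},
  {"jaw": 0.33, "linear": [-0.135, -0.108, 0], "yaw": 1.414},
  {"jaw": 0.33, "linear": [-0.137, -0.12, 0], "yaw": 1.536},
  {"jaw": 0.33, "linear": [-0.137, -0.124, 0], "yaw": 1.536},
  {"jaw": 0.33, "linear": [-0.137, -0.127, 0], "yaw": 1.536},
  {"jaw": 0.33, "linear": [-0.137, -0.127, 0], "yaw": 1.536},
])

```text
time: 18.25
tool_pos: [0.4753, 0.1634, 0.1069]
tool_rot: [[0.0, -0.999, 0.053], [-0.0, 0.053, 0.999], [-1.0, -0.0, -0.0]]
force: [-0.3, 0.1, 0.1]
finger_gap: 0.028
```

Call:
carry_out([
  {"jaw": 0.33, "linear": [0, -0.002, 0], "yaw": 0},
  {"jaw": 0.33, "linear": [0, -0.004, 0], "yaw": 0},
  {"jaw": 0.33, "linear": [0, -0.004, 0], "yaw": 0},
])

```text
time: 18.62
tool_pos: [0.4751, 0.1615, 0.1068]
tool_rot: [[0.0, -0.999, 0.051], [0.005, 0.051, 0.999], [-1.0, 0.0, 0.005]]
force: [-0.6, 18.2, -1.5]
finger_gap: 0.028
```

Call:
carry_out([
  {"jaw": 0.4, "linear": [0, 0.006, 0], "yaw": 0},
  {"jaw": 0.4, "linear": [0, 0.006, 0], "yaw": 0},
  {"jaw": 0.4, "linear": [0, 0.006, 0.05], "yaw": 0},
  {"jaw": 0.4, "linear": [0, 0.006, 0.1], "yaw": 0},
  {"jaw": 0.4, "linear": [0.04, -0.04, 0.14], "yaw": 0},
  {"jaw": 0.4, "linear": [0.06, -0.09, 0.18], "yaw": 0},
  {"jaw": 0.4, "linear": [0.075, -0.15, 0.2], "yaw": 0},
  {"jaw": 0.4, "linear": [0.075, -0.21, 0.2], "yaw": 0},
  {"jaw": 0.4, "linear": [0.075, -0.21, 0.2], "yaw": 0},
  {"jaw": 0.4, "linear": [0.075, -0.21, 0.2], "yaw": 0},
  {"jaw": 0.4, "linear": [0.075, -0.21, 0.2], "yaw": 0},
])

```text
time: 20.0
tool_pos: [0.5498, -0.0495, 0.3067]
tool_rot: [[-0.0, -0.999, 0.051], [0.0, 0.051, 0.999], [-1.0, 0.0, 0.0]]
force: [-0.0, 0.3, 0.0]
finger_gap: 0.0342
```

Run:
```python
from h import *
ax(); cp=wsnap('w6',1)
im=cv2.imread('pics/w6_full.png')[40:300,40:560]; cv2.imwrite('pics/w6c.png',cv2.resize(im,(800,400),interpolation=cv2.INTER_CUBIC))
```

```text
t 20.0 tcp [ 0.5498 -0.0495  0.3067] open axis deg 87.09 gap 0.0342 F [-0.   0.3  0. ] j [-14.  17.  12.  85.   0. -11.]
```

View pics/w6c.png

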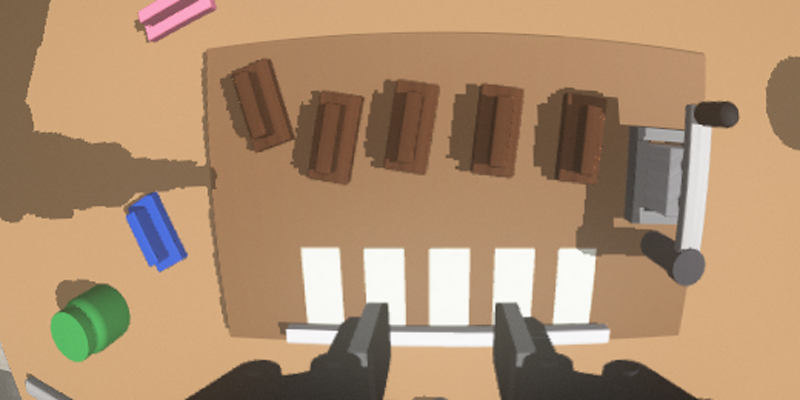

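```bash
cat >> h.py <<'E'
th0=np.radians(-3.21);JR=np.array([[np.cos(th0),-np.sin(th0)],[np.sin(th0),np.cos(th0)]]);Jt=np.array([.56804,-.01379])
def j2w(p): return np.atleast_2d(p)@JR.T+Jt
def w2j(p): return (np.atleast_2d(p)-Jt)@JR
def ortho(im,cp,z,x0,x1,y0,y1,s):  # col 0 = y1 (left), row 0 = x1 (far); s px/mm, jig mm; cp=None: top
    xs=np.arange(x1,x0,-1/s)/1000; ys=np.arange(y1,y0,-1/s)/1000
    Y,X=np.meshgrid(ys,xs); w=j2w(np.c_[X.ravel(),Y.ravel()]); w=np.c_[w,np.full(len(w),z)]
    q=(w2wpix(w,cp) if cp else w2pix('top',w)).astype(np.float32).reshape(*X.shape,2)
    return cv2.remap(im,q[...,0],q[...,1],cv2.INTER_CUBIC)
def jigpose(th_world_axis): return th_world_axis-th0
E
python3 - <<'E'
from h import *
import json
cp=json.load(open('pics/w6.json')); im=cv2.imread('pics/w6_full.png')
a=[ortho(im,cp,z,-150,0,-265,135,2) for z in(.034,.059)]
cv2.imwrite('pics/o6.png',np.clip(np.vstack(a).astype(float)*1.5,0,255).astype(np.uint8))
# marks check in wrist
rgb=im[:,:,::-1]; c=white(rgb,(230,195,440,260)); print(c)
w=wpix2w([r[1:] for r in c],.018,cp)[:,:2]; print((w2j(w)*1000).round(1))
E
```

```text
[(np.int32(202), np.float64(248.9851485148515), np.float64(225.80693069306932)), (np.int32(201), np.float64(291.2835820895522), np.float64(224.96517412935324)), (np.int32(208), np.float64(329.7067307692308), np.float64(223.5)), (np.int32(193), np.float64(372.27461139896377), np.float64(225.29533678756476)), (np.int32(213), np.float64(413.90140845070425), np.float64(223.34741784037558))]
[[  75.2 -153.4]
 [  72.9  -88.4]
 [  70.2  -31.4]
 [  73.    32.2]
 [  70.3   96.6]]
```

View pics/o6.png

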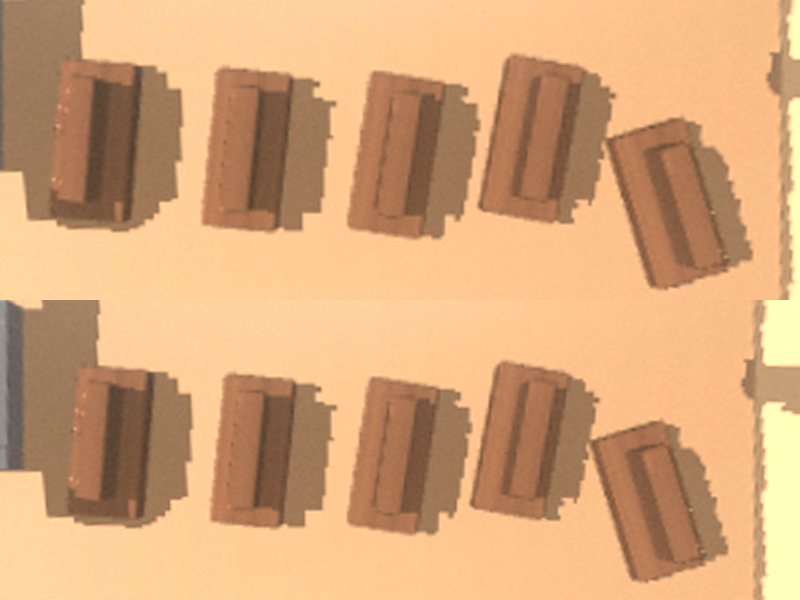

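```bash
cat >> h.py <<'E'
PU=[(-70,87.5,-3.2),(-74.5,11.5,-5.2),(-78,-63,-8.7),(-69,-131.5,-10.5),(-101,-199.75,16.4)]
def plan(p,tcp,axis):
    w=j2w(np.array(p[:2])/1000)[0]; y=np.radians(90+p[2]-3.21-axis); print('to',(w-tcp[:2]).round(4),'yaw',y.round(3))
E
python3 - <<'E'
from h import *
plan(PU[0],[.5498,-.0495],87.1)
for p,m in zip(PU,MARKS*1000): d=j2w(m/1000)[0]; print('pick',j2w(np.array(p[:2])/1000)[0].round(4),90+p[2]-3.21,'place',d.round(4),86.79, 'shift',(d-j2w(np.array(p[:2])/1000)[0]).round(4),'yaw',np.radians(-p[2]).round(3))
E
```

```text
to [-0.0468  0.127 ] yaw -0.061
pick [0.503  0.0775] 83.59 place [0.6482 0.0769] 86.79 shift [ 0.1452 -0.0006] yaw 0.056
pick [0.4943 0.0019] 81.59 place [0.6448 0.015 ] 86.79 shift [0.1505 0.0131] yaw 0.091
pick [ 0.4866 -0.0723] 78.09 place [ 0.6413 -0.0469] 86.79 shift [0.1547 0.0254] yaw 0.152
pick [ 0.4918 -0.1412] 76.29 place [ 0.6378 -0.1088] 86.79 shift [0.146  0.0324] yaw 0.183
pick [ 0.456  -0.2076] 103.19000000000001 place [ 0.6344 -0.1707] 86.79 shift [0.1783 0.0368] yaw -0.286
```

Call:
carry_out([
  {"jaw": 0.42, "linear": [-0.025, 0.06, -0.02], "yaw": -0.03},
  {"jaw": 0.42, "linear": [-0.0468, 0.11, -0.05], "yaw": -0.061},
  {"jaw": 0.42, "linear": [-0.0468, 0.127, -0.1], "yaw": -0.061},
  {"jaw": 0.42, "linear": [-0.0468, 0.127, -0.15], "yaw": -0.061},
  {"jaw": 0.42, "linear": [-0.0468, 0.127, -0.2], "yaw": -0.061},
  {"jaw": 0.42, "linear": [-0.0468, 0.127, -0.24], "yaw": -0.061},
  {"jaw": 0.42, "linear": [-0.0468, 0.127, -0.266], "yaw": -0.061},
  {"jaw": 0.42, "linear": [-0.0468, 0.127, -0.266], "yaw": -0.061},
  {"jaw": 0.42, "linear": [-0.0468, 0.127, -0.268], "yaw": -0.061},
  {"jaw": 0.1, "linear": [-0.0468, 0.127, -0.268], "yaw": -0.061},
  {"jaw": 0.1, "linear": [-0.0468, 0.127, -0.268], "yaw": -0.061},
  {"jaw": 0.1, "linear": [-0.0468, 0.127, -0.268], "yaw": -0.061},
  {"jaw": 0.1, "linear": [-0.0468, 0.127, -0.268], "yaw": -0.061},
  {"jaw": 0.1, "linear": [-0.0468, 0.127, -0.268], "yaw": -0.061},
], newtons=30)

```text
time: 21.8
tool_pos: [0.5039, 0.0765, 0.0398]
tool_rot: [[0.002, -0.994, 0.113], [0.0, 0.113, 0.994], [-1.0, -0.002, 0.001]]
force: [-1.4, 1.5, 7.3]
finger_gap: 0.0131
```

Call:
carry_out([
  {"jaw": 0.1, "linear": [0, 0, 0.004], "yaw": 0},
  {"jaw": 0.1, "linear": [0.03, 0, 0.005], "yaw": 0.03},
  {"jaw": 0.1, "linear": [0.06, 0, 0.005], "yaw": 0.057},
  {"jaw": 0.1, "linear": [0.09, 0, 0.005], "yaw": 0.057},
  {"jaw": 0.1, "linear": [0.12, 0, 0.005], "yaw": 0.057},
  {"jaw": 0.1, "linear": [0.138, 0.0003, 0.005], "yaw": 0.057},
  {"jaw": 0.1, "linear": [0.138, 0.0003, 0.002], "yaw": 0.057},
  {"jaw": 0.1, "linear": [0.138, 0.0003, 0.0], "yaw": 0.057},
  {"jaw": 0.1, "linear": [0.138, 0.0003, 0], "yaw": 0.057},
])

```text
time: 22.92
tool_pos: [0.6412, 0.0766, 0.0398]
tool_rot: [[0.002, -0.998, 0.056], [-0.0, 0.056, 0.998], [-1.0, -0.002, -0.0]]
force: [1.8, -0.1, 6.6]
finger_gap: 0.0135
```

Call:
carry_out([
  {"jaw": 0.1, "linear": [0.002, 0, 0], "yaw": 0},
  {"jaw": 0.1, "linear": [0.004, 0, 0], "yaw": 0},
  {"jaw": 0.1, "linear": [0.006, 0, 0], "yaw": 0},
  {"jaw": 0.1, "linear": [0.006, 0, 0], "yaw": 0},
])

```text
time: 23.42
tool_pos: [0.6455, 0.0767, 0.0398]
tool_rot: [[-0.001, -0.998, 0.056], [-0.0, 0.056, 0.998], [-1.0, 0.001, -0.0]]
force: [-8.7, -0.3, 15.1]
finger_gap: 0.0135
```

Call:
carry_out([
  {"jaw": 0.1, "linear": [0.002, 0, 0.001], "yaw": 0},
  {"jaw": 0.1, "linear": [0.004, 0, 0.001], "yaw": 0},
  {"jaw": 0.1, "linear": [0.004, 0, 0.001], "yaw": 0},
])

```text
time: 23.8
tool_pos: [0.6494, 0.0766, 0.0399]
tool_rot: [[-0.003, -0.998, 0.056], [-0.0, 0.056, 0.998], [-1.0, 0.003, -0.0]]
force: [-11.0, -0.6, 9.8]
finger_gap: 0.0135
```

Call:
carry_out([
  {"jaw": 0.1, "linear": [0.002, 0, 0.001], "yaw": 0},
  {"jaw": 0.1, "linear": [0.003, 0, 0.001], "yaw": 0},
  {"jaw": 0.1, "linear": [0.003, 0, 0.001], "yaw": 0},
])

```text
time: 24.18
tool_pos: [0.6495, 0.0767, 0.0401]
tool_rot: [[-0.008, -0.998, 0.056], [-0.0, 0.056, 0.998], [-1.0, 0.008, -0.001]]
force: [-23.7, -1.1, 14.0]
finger_gap: 0.0133
```

Run:
```python
from h import *
ax(); im=read_camera('scene'); cv2.imwrite('pics/s1_full.png',im[:,:,::-1])
im=im[185:300,215:395]; cv2.imwrite('pics/s1c.png',cv2.resize(im,(792,506),interpolation=cv2.INTER_CUBIC)[:,:,::-1])
```

```text
t 24.175 tcp [0.6495 0.0767 0.0401] open axis deg 86.82 gap 0.0133 F [-23.7  -1.1  14. ] j [-0. 34. -2. 54. -0.  3.]
```

View pics/s1c.png

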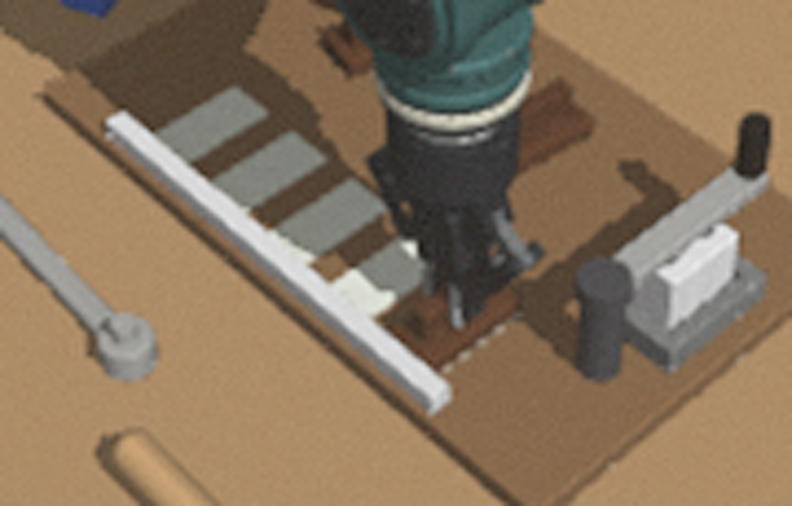

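Call:
carry_out([
  {"jaw": 0.1, "linear": [-0.002, 0.0012, 0], "yaw": 0},
  {"jaw": 0.1, "linear": [-0.002, 0.0012, 0], "yaw": 0},
])

```text
time: 24.48
tool_pos: [0.6495, 0.0773, 0.0402]
tool_rot: [[-0.005, -0.998, 0.056], [-0.001, 0.056, 0.998], [-1.0, 0.005, -0.002]]
force: [-12.3, -3.3, 5.6]
finger_gap: 0.0134
```

Call:
carry_out([
  {"jaw": 0.42, "linear": [0, 0, 0], "yaw": 0},
  {"jaw": 0.42, "linear": [0, 0, 0], "yaw": 0},
  {"jaw": 0.42, "linear": [0, 0, 0], "yaw": 0},
  {"jaw": 0.42, "linear": [0, 0, 0.05], "yaw": 0},
  {"jaw": 0.42, "linear": [0, 0, 0.11], "yaw": 0},
  {"jaw": 0.42, "linear": [0, 0, 0.17], "yaw": 0},
  {"jaw": 0.42, "linear": [-0.02, -0.02, 0.23], "yaw": 0},
  {"jaw": 0.42, "linear": [-0.06, -0.08, 0.26], "yaw": 0},
  {"jaw": 0.42, "linear": [-0.1, -0.126, 0.266], "yaw": 0},
  {"jaw": 0.42, "linear": [-0.1, -0.126, 0.266], "yaw": 0},
  {"jaw": 0.42, "linear": [-0.1, -0.126, 0.266], "yaw": 0},
])

```text
time: 25.85
tool_pos: [0.5522, -0.0486, 0.3071]
tool_rot: [[0.001, -0.998, 0.057], [0.0, 0.057, 0.998], [-1.0, -0.001, 0.0]]
force: [0.4, -0.6, 0.2]
finger_gap: 0.0356
```

Run:
```python
from h import *
ax(); cp=wsnap('w7',1)
im=cv2.imread('pics/w7_full.png')
a=ortho(im,cp,.034,-165,130,-265,200,1.7)
cv2.imwrite('pics/o7.png',np.clip(a.astype(float)*1.4,0,255).astype(np.uint8))
```

```text
t 25.85 tcp [ 0.5522 -0.0486  0.3071] open axis deg 86.72 gap 0.0356 F [ 0.4 -0.6  0.2] j [-13.  18.  12.  85.   0. -10.]
```

View pics/o7.png

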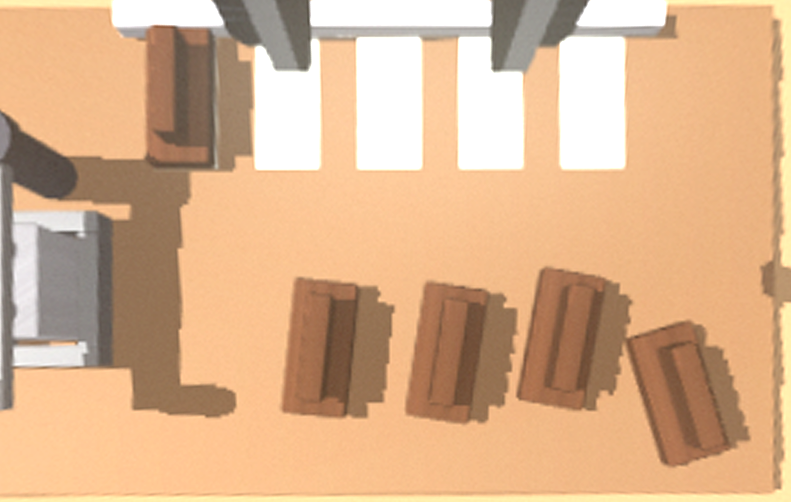

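Run:
```python
from h import *
import json
cp=json.load(open('pics/w7.json')); im=cv2.imread('pics/w7_full.png')
for x in(45,60,75):
    a=ortho(im,cp,.018,x-3,x+3,55,125,1).mean(0).round(0)
    print(x,'y=82..66',[tuple(int(v) for v in a[125-y][::-1]) for y in range(82,66,-1)])
a=ortho(im,cp,.018,65,67,-10,60,2).mean(0)[:,0]; g=np.diff(a); print('mark2 edges y',60-np.argmax(g)/2-.25,60-np.argmin(g)/2-.25)
```

```text
45 y=82..66 [(91, 71, 58), (78, 64, 53), (70, 60, 50), (83, 74, 64), (111, 104, 94), (120, 109, 96), (116, 99, 82), (114, 94, 76), (113, 92, 72), (113, 92, 73), (114, 92, 73), (114, 93, 74), (114, 93, 73), (114, 93, 73), (114, 93, 74), (114, 93, 74)]
60 y=82..66 [(83, 69, 57), (76, 66, 55), (72, 63, 54), (75, 65, 56), (102, 93, 82), (126, 117, 102), (126, 112, 96), (120, 101, 83), (113, 92, 73), (113, 92, 74), (113, 93, 74), (114, 93, 75), (114, 93, 75), (114, 94, 75), (114, 94, 75), (115, 95, 76)]
75 y=82..66 [(82, 68, 57), (77, 65, 55), (76, 66, 56), (88, 80, 71), (104, 96, 86), (112, 100, 88), (116, 99, 84), (116, 96, 78), (114, 95, 76), (114, 95, 76), (115, 96, 77), (116, 96, 77), (115, 96, 76), (114, 95, 76), (114, 96, 77), (115, 95, 77)]
mark2 edges y -9.25 13.75
```

Call:
carry_out([
  {"jaw": 0.42, "linear": [-0.03, 0.025, -0.04], "yaw": -0.045},
  {"jaw": 0.42, "linear": [-0.058, 0.0505, -0.08], "yaw": -0.09},
  {"jaw": 0.42, "linear": [-0.058, 0.0505, -0.13], "yaw": -0.09},
  {"jaw": 0.42, "linear": [-0.058, 0.0505, -0.18], "yaw": -0.09},
  {"jaw": 0.42, "linear": [-0.058, 0.0505, -0.23], "yaw": -0.09},
  {"jaw": 0.42, "linear": [-0.058, 0.0505, -0.255], "yaw": -0.09},
  {"jaw": 0.42, "linear": [-0.058, 0.0505, -0.266], "yaw": -0.09},
  {"jaw": 0.42, "linear": [-0.058, 0.0505, -0.266], "yaw": -0.09},
  {"jaw": 0.1, "linear": [-0.058, 0.0505, -0.266], "yaw": -0.09},
  {"jaw": 0.1, "linear": [-0.058, 0.0505, -0.266], "yaw": -0.09},
  {"jaw": 0.1, "linear": [-0.058, 0.0505, -0.266], "yaw": -0.09},
  {"jaw": 0.1, "linear": [-0.058, 0.0505, -0.266], "yaw": -0.09},
  {"jaw": 0.1, "linear": [-0.058, 0.0505, -0.266], "yaw": -0.09},
])

```text
time: 27.52
tool_pos: [0.495, 0.0023, 0.0417]
tool_rot: [[0.002, -0.989, 0.145], [0.0, 0.145, 0.989], [-1.0, -0.002, 0.0]]
force: [1.3, 1.8, 6.9]
finger_gap: 0.0133
```

Call:
carry_out([
  {"jaw": 0.1, "linear": [0, 0, 0.004], "yaw": 0},
  {"jaw": 0.1, "linear": [0.03, 0.003, 0.005], "yaw": 0.03},
  {"jaw": 0.1, "linear": [0.06, 0.006, 0.005], "yaw": 0.06},
  {"jaw": 0.1, "linear": [0.09, 0.009, 0.005], "yaw": 0.09},
  {"jaw": 0.1, "linear": [0.12, 0.0125, 0.005], "yaw": 0.09},
  {"jaw": 0.1, "linear": [0.144, 0.0127, 0.005], "yaw": 0.09},
  {"jaw": 0.1, "linear": [0.144, 0.0127, 0.002], "yaw": 0.09},
  {"jaw": 0.1, "linear": [0.144, 0.0127, 0.0], "yaw": 0.09},
  {"jaw": 0.1, "linear": [0.146, 0.0127, 0], "yaw": 0.09},
  {"jaw": 0.1, "linear": [0.148, 0.0127, 0], "yaw": 0.09},
  {"jaw": 0.1, "linear": [0.15, 0.0127, 0], "yaw": 0.09},
  {"jaw": 0.1, "linear": [0.152, 0.0127, 0], "yaw": 0.09},
  {"jaw": 0.1, "linear": [0.152, 0.0127, 0], "yaw": 0.09},
])

```text
time: 29.15
tool_pos: [0.6446, 0.015, 0.0417]
tool_rot: [[-0.001, -0.998, 0.056], [-0.0, 0.056, 0.998], [-1.0, 0.001, -0.0]]
force: [-7.9, 0.1, 14.3]
finger_gap: 0.0134
```

Call:
carry_out([
  {"jaw": 0.1, "linear": [0.001, 0, 0.001], "yaw": 0},
  {"jaw": 0.1, "linear": [0.002, 0, 0.001], "yaw": 0},
  {"jaw": 0.1, "linear": [0.003, 0, 0.001], "yaw": 0},
  {"jaw": 0.1, "linear": [0.003, 0, 0.001], "yaw": 0},
])

```text
time: 29.65
tool_pos: [0.6459, 0.015, 0.0418]
tool_rot: [[-0.005, -0.998, 0.056], [-0.0, 0.056, 0.998], [-1.0, 0.005, -0.001]]
force: [-16.9, -2.0, 13.8]
finger_gap: 0.013
```

Call:
carry_out([
  {"jaw": 0.1, "linear": [-0.003, 0, 0], "yaw": 0},
  {"jaw": 0.42, "linear": [-0.003, 0, 0], "yaw": 0},
  {"jaw": 0.42, "linear": [-0.003, 0, 0], "yaw": 0},
  {"jaw": 0.42, "linear": [-0.003, 0, 0], "yaw": 0},
  {"jaw": 0.42, "linear": [-0.004, 0, 0.05], "yaw": 0},
  {"jaw": 0.42, "linear": [-0.02, -0.01, 0.08], "yaw": 0},
  {"jaw": 0.42, "linear": [-0.07, -0.035, 0.08], "yaw": -0.08},
  {"jaw": 0.42, "linear": [-0.12, -0.06, 0.08], "yaw": -0.152},
  {"jaw": 0.42, "linear": [-0.1634, -0.0873, 0.08], "yaw": -0.152},
  {"jaw": 0.42, "linear": [-0.1634, -0.0873, 0.05], "yaw": -0.152},
  {"jaw": 0.42, "linear": [-0.1634, -0.0873, 0.02], "yaw": -0.152},
  {"jaw": 0.42, "linear": [-0.1634, -0.0873, -0.001], "yaw": -0.152},
  {"jaw": 0.42, "linear": [-0.1634, -0.0873, -0.001], "yaw": -0.152},
  {"jaw": 0.1, "linear": [-0.1634, -0.0873, -0.001], "yaw": -0.152},
  {"jaw": 0.1, "linear": [-0.1634, -0.0873, -0.001], "yaw": -0.152},
  {"jaw": 0.1, "linear": [-0.1634, -0.0873, -0.001], "yaw": -0.152},
  {"jaw": 0.1, "linear": [-0.1634, -0.0873, -0.001], "yaw": -0.152},
  {"jaw": 0.1, "linear": [-0.1634, -0.0873, -0.001], "yaw": -0.152},
])

```text
time: 31.9
tool_pos: [0.4865, -0.0725, 0.0417]
tool_rot: [[0.002, -0.978, 0.206], [-0.001, 0.206, 0.978], [-1.0, -0.002, -0.0]]
force: [-1.0, -0.6, 7.3]
finger_gap: 0.0133
```

Call:
carry_out([
  {"jaw": 0.1, "linear": [0, 0, 0.004], "yaw": 0},
  {"jaw": 0.1, "linear": [0.03, 0.005, 0.005], "yaw": 0.05},
  {"jaw": 0.1, "linear": [0.06, 0.01, 0.005], "yaw": 0.1},
  {"jaw": 0.1, "linear": [0.09, 0.016, 0.005], "yaw": 0.152},
  {"jaw": 0.1, "linear": [0.12, 0.022, 0.005], "yaw": 0.152},
  {"jaw": 0.1, "linear": [0.14, 0.0256, 0.005], "yaw": 0.152},
  {"jaw": 0.1, "linear": [0.148, 0.0256, 0.005], "yaw": 0.152},
  {"jaw": 0.1, "linear": [0.148, 0.0256, 0.002], "yaw": 0.152},
  {"jaw": 0.1, "linear": [0.148, 0.0256, 0.0005], "yaw": 0.152},
  {"jaw": 0.1, "linear": [0.151, 0.0256, 0.0005], "yaw": 0.152},
  {"jaw": 0.1, "linear": [0.153, 0.0256, 0.0005], "yaw": 0.152},
  {"jaw": 0.1, "linear": [0.155, 0.0256, 0.0005], "yaw": 0.152},
  {"jaw": 0.1, "linear": [0.157, 0.0256, 0.0005], "yaw": 0.152},
  {"jaw": 0.1, "linear": [0.158, 0.0256, 0.001], "yaw": 0.152},
  {"jaw": 0.1, "linear": [0.158, 0.0256, 0.001], "yaw": 0.152},
])

```text
time: 33.78
tool_pos: [0.6409, -0.0469, 0.0418]
tool_rot: [[-0.004, -0.998, 0.056], [-0.0, 0.056, 0.998], [-1.0, 0.004, -0.001]]
force: [-13.0, -1.7, 8.2]
finger_gap: 0.0132
```

Call:
carry_out([
  {"jaw": 0.1, "linear": [0.002, 0, 0], "yaw": 0},
  {"jaw": 0.1, "linear": [0.002, 0, 0], "yaw": 0},
])

```text
time: 34.02
tool_pos: [0.641, -0.0469, 0.0418]
tool_rot: [[-0.008, -0.998, 0.056], [-0.001, 0.056, 0.998], [-1.0, 0.008, -0.001]]
force: [-26.0, -1.8, 17.9]
finger_gap: 0.0129
```

Call:
carry_out([
  {"jaw": 0.1, "linear": [-0.004, 0, 0], "yaw": 0},
  {"jaw": 0.42, "linear": [-0.005, 0, 0], "yaw": 0},
  {"jaw": 0.42, "linear": [-0.005, 0, 0], "yaw": 0},
  {"jaw": 0.42, "linear": [-0.005, 0, 0], "yaw": 0},
  {"jaw": 0.42, "linear": [-0.005, 0, 0.05], "yaw": 0},
  {"jaw": 0.42, "linear": [-0.02, -0.01, 0.08], "yaw": 0},
  {"jaw": 0.42, "linear": [-0.07, -0.035, 0.08], "yaw": -0.09},
  {"jaw": 0.42, "linear": [-0.12, -0.07, 0.08], "yaw": -0.183},
  {"jaw": 0.42, "linear": [-0.1547, -0.0943, 0.08], "yaw": -0.183},
  {"jaw": 0.42, "linear": [-0.1547, -0.0943, 0.05], "yaw": -0.183},
  {"jaw": 0.42, "linear": [-0.1547, -0.0943, 0.02], "yaw": -0.183},
  {"jaw": 0.42, "linear": [-0.1547, -0.0943, -0.001], "yaw": -0.183},
  {"jaw": 0.42, "linear": [-0.1547, -0.0943, -0.001], "yaw": -0.183},
  {"jaw": 0.1, "linear": [-0.1547, -0.0943, -0.001], "yaw": -0.183},
  {"jaw": 0.1, "linear": [-0.1547, -0.0943, -0.001], "yaw": -0.183},
  {"jaw": 0.1, "linear": [-0.1547, -0.0943, -0.001], "yaw": -0.183},
  {"jaw": 0.1, "linear": [-0.1547, -0.0943, -0.001], "yaw": -0.183},
  {"jaw": 0.1, "linear": [-0.1547, -0.0943, -0.001], "yaw": -0.183},
])

```text
time: 36.28
tool_pos: [0.4918, -0.1413, 0.0417]
tool_rot: [[0.002, -0.972, 0.237], [-0.001, 0.237, 0.972], [-1.0, -0.002, -0.0]]
force: [0.2, -0.2, 6.5]
finger_gap: 0.0131
```

Call:
carry_out([
  {"jaw": 0.1, "linear": [0, 0, 0.004], "yaw": 0},
  {"jaw": 0.1, "linear": [0.03, 0.006, 0.005], "yaw": 0.06},
  {"jaw": 0.1, "linear": [0.06, 0.013, 0.005], "yaw": 0.12},
  {"jaw": 0.1, "linear": [0.09, 0.02, 0.005], "yaw": 0.183},
  {"jaw": 0.1, "linear": [0.12, 0.028, 0.005], "yaw": 0.183},
  {"jaw": 0.1, "linear": [0.132, 0.0325, 0.005], "yaw": 0.183},
  {"jaw": 0.1, "linear": [0.139, 0.0325, 0.005], "yaw": 0.183},
  {"jaw": 0.1, "linear": [0.139, 0.0325, 0.002], "yaw": 0.183},
  {"jaw": 0.1, "linear": [0.139, 0.0325, 0.0005], "yaw": 0.183},
  {"jaw": 0.1, "linear": [0.142, 0.0325, 0.0005], "yaw": 0.183},
  {"jaw": 0.1, "linear": [0.144, 0.0325, 0.0005], "yaw": 0.183},
  {"jaw": 0.1, "linear": [0.146, 0.0325, 0.0005], "yaw": 0.183},
  {"jaw": 0.1, "linear": [0.148, 0.0325, 0.0005], "yaw": 0.183},
  {"jaw": 0.1, "linear": [0.15, 0.0325, 0.001], "yaw": 0.183},
  {"jaw": 0.1, "linear": [0.15, 0.0325, 0.001], "yaw": 0.183},
])

```text
time: 38.15
tool_pos: [0.6386, -0.1088, 0.0418]
tool_rot: [[-0.004, -0.998, 0.057], [-0.0, 0.057, 0.998], [-1.0, 0.004, -0.001]]
force: [-11.9, -2.1, 8.3]
finger_gap: 0.013
```

Call:
carry_out([
  {"jaw": 0.1, "linear": [0.0015, 0, 0], "yaw": 0},
  {"jaw": 0.1, "linear": [0.0015, 0, 0], "yaw": 0},
])

```text
time: 38.4
tool_pos: [0.6387, -0.1088, 0.0418]
tool_rot: [[-0.006, -0.998, 0.057], [-0.001, 0.057, 0.998], [-1.0, 0.006, -0.001]]
force: [-19.9, -1.9, 15.1]
finger_gap: 0.013
```

Call:
carry_out([
  {"jaw": 0.1, "linear": [-0.0035, 0, 0], "yaw": 0},
  {"jaw": 0.42, "linear": [-0.0045, 0, 0], "yaw": 0},
  {"jaw": 0.42, "linear": [-0.0045, 0, 0], "yaw": 0},
  {"jaw": 0.42, "linear": [-0.0045, 0, 0], "yaw": 0},
  {"jaw": 0.42, "linear": [-0.0045, 0, 0.05], "yaw": 0},
  {"jaw": 0.42, "linear": [-0.02, -0.01, 0.08], "yaw": 0},
  {"jaw": 0.42, "linear": [-0.07, -0.035, 0.08], "yaw": 0.12},
  {"jaw": 0.42, "linear": [-0.12, -0.07, 0.08], "yaw": 0.24},
  {"jaw": 0.42, "linear": [-0.16, -0.09, 0.08], "yaw": 0.286},
  {"jaw": 0.42, "linear": [-0.1873, -0.0988, 0.08], "yaw": 0.286},
  {"jaw": 0.42, "linear": [-0.1873, -0.0988, 0.05], "yaw": 0.286},
  {"jaw": 0.42, "linear": [-0.1873, -0.0988, 0.02], "yaw": 0.286},
  {"jaw": 0.42, "linear": [-0.1873, -0.0988, -0.001], "yaw": 0.286},
  {"jaw": 0.42, "linear": [-0.1873, -0.0988, -0.001], "yaw": 0.286},
  {"jaw": 0.1, "linear": [-0.1873, -0.0988, -0.001], "yaw": 0.286},
  {"jaw": 0.1, "linear": [-0.1873, -0.0988, -0.001], "yaw": 0.286},
  {"jaw": 0.1, "linear": [-0.1873, -0.0988, -0.001], "yaw": 0.286},
  {"jaw": 0.1, "linear": [-0.1873, -0.0988, -0.001], "yaw": 0.286},
  {"jaw": 0.1, "linear": [-0.1873, -0.0988, -0.001], "yaw": 0.286},
])

```text
time: 40.78
tool_pos: [0.456, -0.2077, 0.0417]
tool_rot: [[0.002, -0.974, -0.228], [-0.001, -0.228, 0.974], [-1.0, -0.001, -0.001]]
force: [0.1, 0.5, 7.1]
finger_gap: 0.0131
```

Place 5 at (.6344,-.1707): dx .1784, dy .037, yaw −.286.

Call:
carry_out([
  {"jaw": 0.1, "linear": [0, 0, 0.004], "yaw": 0},
  {"jaw": 0.1, "linear": [0.03, 0.006, 0.005], "yaw": -0.08},
  {"jaw": 0.1, "linear": [0.06, 0.012, 0.005], "yaw": -0.16},
  {"jaw": 0.1, "linear": [0.09, 0.018, 0.005], "yaw": -0.24},
  {"jaw": 0.1, "linear": [0.12, 0.025, 0.005], "yaw": -0.286},
  {"jaw": 0.1, "linear": [0.15, 0.033, 0.005], "yaw": -0.286},
  {"jaw": 0.1, "linear": [0.165, 0.037, 0.005], "yaw": -0.286},
  {"jaw": 0.1, "linear": [0.1715, 0.037, 0.005], "yaw": -0.286},
  {"jaw": 0.1, "linear": [0.1715, 0.037, 0.002], "yaw": -0.286},
  {"jaw": 0.1, "linear": [0.1715, 0.037, 0.0005], "yaw": -0.286},
  {"jaw": 0.1, "linear": [0.1745, 0.037, 0.0005], "yaw": -0.286},
  {"jaw": 0.1, "linear": [0.1765, 0.037, 0.0005], "yaw": -0.286},
  {"jaw": 0.1, "linear": [0.1785, 0.037, 0.0005], "yaw": -0.286},
  {"jaw": 0.1, "linear": [0.1805, 0.037, 0.0005], "yaw": -0.286},
  {"jaw": 0.1, "linear": [0.1825, 0.037, 0.001], "yaw": -0.286},
  {"jaw": 0.1, "linear": [0.1825, 0.037, 0.001], "yaw": -0.286},
])

```text
time: 42.78
tool_pos: [0.6365, -0.1706, 0.0418]
tool_rot: [[-0.002, -0.998, 0.056], [-0.0, 0.056, 0.998], [-1.0, 0.002, -0.0]]
force: [-6.3, -1.3, 4.9]
finger_gap: 0.0134
```

Call:
carry_out([
  {"jaw": 0.1, "linear": [0.0015, 0, 0], "yaw": 0},
  {"jaw": 0.1, "linear": [0.0015, 0, 0], "yaw": 0},
])

```text
time: 43.02
tool_pos: [0.6365, -0.1706, 0.0418]
tool_rot: [[-0.005, -0.998, 0.057], [-0.001, 0.057, 0.998], [-1.0, 0.005, -0.001]]
force: [-16.5, -2.0, 10.9]
finger_gap: 0.0131
```

Call:
carry_out([
  {"jaw": 0.1, "linear": [-0.0025, 0, 0], "yaw": 0},
  {"jaw": 0.42, "linear": [-0.0035, 0, 0], "yaw": 0},
  {"jaw": 0.42, "linear": [-0.0035, 0, 0], "yaw": 0},
  {"jaw": 0.42, "linear": [-0.0035, 0, 0], "yaw": 0},
  {"jaw": 0.42, "linear": [-0.0035, 0, 0.05], "yaw": 0},
  {"jaw": 0.42, "linear": [-0.01, 0, 0.11], "yaw": 0},
  {"jaw": 0.9, "linear": [-0.03, 0.03, 0.17], "yaw": 0},
  {"jaw": 0.9, "linear": [-0.06, 0.08, 0.23], "yaw": 0},
  {"jaw": 0.9, "linear": [-0.08, 0.14, 0.25], "yaw": 0},
  {"jaw": 0.9, "linear": [-0.08, 0.17, 0.25], "yaw": 0},
  {"jaw": 0.9, "linear": [-0.08, 0.17, 0.25], "yaw": 0},
  {"jaw": 0.9, "linear": [-0.08, 0.17, 0.25], "yaw": 0},
])

```text
time: 44.52
tool_pos: [0.5595, -0.0004, 0.2916]
tool_rot: [[-0.0, -0.998, 0.055], [-0.0, 0.055, 0.998], [-1.0, 0.0, -0.0]]
force: [-0.3, -1.4, -0.0]
finger_gap: 0.0772
```

Run:
```python
from h import *
ax(); cp=wsnap('w8',1)
im=cv2.imread('pics/w8_full.png')
a=ortho(im,cp,.034,-60,135,-200,200,2)
s=snap('scene','s2',None,1)[185:275,215:395]
cv2.imwrite('pics/o8.png',np.clip(np.vstack([a.astype(float)*1.3]),0,255).astype(np.uint8))
b=cv2.resize(s,(800,400),interpolation=cv2.INTER_CUBIC)[:,:,::-1]
cv2.imwrite('pics/o8s.png',b)
```

```text
t 44.525 tcp [ 5.595e-01 -4.000e-04  2.916e-01] open axis deg 86.83 gap 0.0772 F [-0.3 -1.4 -0. ] j [-8. 18. 11. 83. -0. -5.]
```

View pics/o8.png

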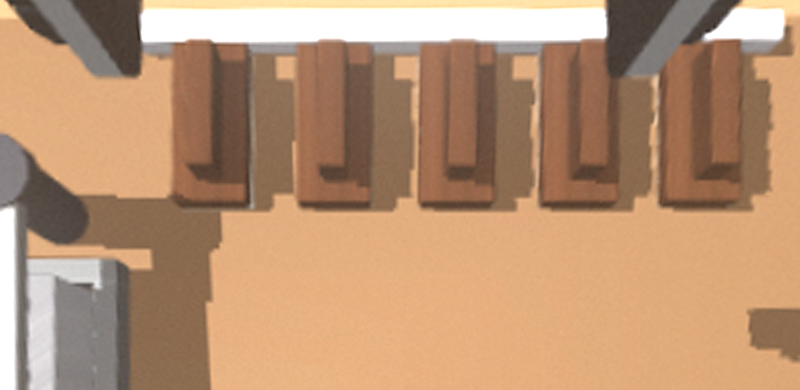

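View pics/o8s.png

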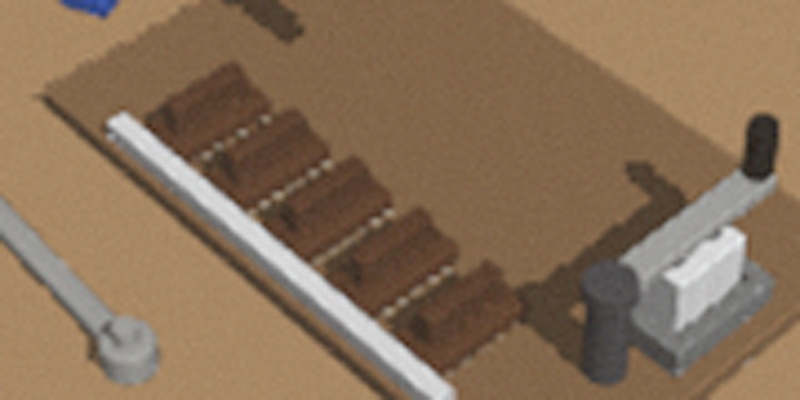

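```bash
python3 -c "
from rig import *
print(get_obs()['time']); print(sign_off())"
```

```text
44.625
the job is handed in; nothing more can be done
None
```

The jig is set up and handed in at 44.6 s of simulated time. The system gives no verdict, so this rests on my own checks.

- **Lever and block:** I swung the lever open and set the guide block in the pocket. A close view afterwards showed it on the floor with its top where expected. I then swung the lever shut until it pressed on its stop with about 18 N.
- **Pulls:** All five brown pulls are on outlines 1 to 5, placed in that order, each pushed against the fence until the contact force rose. I moved them by gripping the rib and lifting them slightly rather than sliding them all the way.
- **Last checks:** The final wrist and scene pictures show an even, square row, the block seated under the shut lever, and the gripper clear of everything.
- **Disagreement:** Thin white slivers still show, so the sideways fit is not perfect. Pull 1 is about 1 mm too far toward the pocket by the wrist view, though the scene camera also shows a faint sliver on its pocket side. Pulls 2 to 5 look under about 1 mm the other way. I left them as they are.
- **Bystanders:** I did not touch the bowl, jar, ratchet or the coloured look-alikes. I did not re-measure them at the end. I saw no pull knocked aside during the run.

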